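Put the bench kit back in its fitted till

TASK

End of the job: the block plane, the cork sanding block, the tape measure and the tin of wax lie about the bench to the right of the fitted drawer till; put them back into it, each in the cut-out that was made for its outline, right way up and down flat on the cut-out's floor. Lower them in gently rather than dropping them, and leave all four lying free in their places.

Things in the scene. Friction and masses are not known exactly. Their poses are not given: they have to be found in the camera images.
- block_plane: Small iron block plane, 48 x 160 mm, 64 mm high, 0.6 kg, lying on its sole on the bench to the right of the till (not the one far left behind the vice). Origin: centre of the sole (underside); own y along its 160 mm length, z up. Grip it across its 48 mm wide flanks, which are parallel from 10 to 40 mm above the sole; the cap between them reaches 66 mm.
- sanding_block: Brown cork sanding block, 63 x 109 mm, 34 mm high, plain rectangular, 0.1 kg, on the open bench. Origin: centre of the underside; own y along its 109 mm length, x across its 63 mm width, z up. Not the smaller, paler wood offcut. Fingertips kept 13 mm above a tool's underside clear the insert when it is seated.
- tape_measure: Yellow and black tape measure, lying flat, 74 x 76 mm overall, 36 mm high, 0.2 kg. Origin: below the centre of those overall sizes, at the underside; z up. The case is 66 mm wide along its own x (from -37 to +29 mm), so grip it along own x with the grasp centred at x = -4 mm, y = +2 mm.
- wax_tin: Cream-coloured round tin of wax, 56 mm in diameter, 55 mm high, 0.16 kg, standing upright on the open bench. Origin: centre of the underside, z up.
- insert_plane: Fixed pale plywood insert, 186 mm (own x) x 98 mm (own y), one of four lying side by side in a low till. Cut-out: long rectangle 175 (x) x 62 (y) mm, 10 mm deep, dark rubber floor, 3 mm bevel at the mouth. Origin: centre of the underside, and the cut-out is centred on it; z up. Cut-out floor at z = 4 mm, insert's top at 14 mm. Takes the plane, either way round.
- insert_sanding: Fixed pale plywood insert, 186 mm (own x) x 98 mm (own y), one of four lying side by side in a low till. Cut-out: shorter rectangle 124 (x) x 77 (y) mm, 10 mm deep, dark rubber floor, 3 mm bevel at the mouth. Origin: centre of the underside, and the cut-out is centred on it; z up. Cut-out floor at z = 4 mm, insert's top at 14 mm. Takes the sanding block, either way round.
- insert_tape: Fixed pale plywood insert, 186 mm (own x) x 98 mm (own y), one of four lying side by side in a low till. Cut-out: near-square 89 (x) x 87 (y) mm, 10 mm deep, dark rubber floor, 3 mm bevel at the mouth. Origin: centre of the underside, and the cut-out is centred on it; z up. Cut-out floor at z = 4 mm, insert's top at 14 mm. Grip along own x: neighbours are 100 mm off along y.
- insert_wax: Fixed pale plywood insert, 186 mm (own x) x 98 mm (own y), one of four lying side by side in a low till. Cut-out: round, 71 mm diameter, 10 mm deep, dark rubber floor, 3 mm bevel at the mouth. Origin: centre of the underside, and the cut-out is centred on it; z up. Cut-out floor at z = 4 mm, insert's top at 14 mm. Inserts' tops are 19 mm above the bench.

How it is judged:
By the outcome, as a careful person would: the job done as asked, in the order asked, and still so for the second after the job is handed in, with the robot touching nothing.
It also fails if it takes over 102 s, if anything falls off the work surface, if the arm or the gripper's body presses on something with over 40 N, if the wrist force passes 120 N, or if a joint passes its speed limit or range.

ROBOT

A 6-joint arm with a two-finger parallel gripper is mounted at the origin on a cart in front of the work surface, level with it; the furniture and walls round the work are solid. World frame = base frame: x ahead of the robot, y to its left, z up, the work surface at z = 0. Lengths are in m, angles in rad, forces in N, time in s.
With the tool pointing down it reaches from about 0.35 to 0.775 m from the base axis. Payload 5.5 kg.
Tool frame: the origin (TCP) lies midway between the tips of the shut fingers; the grasp point (between the pads) lies 19 mm behind it (env.hold_point_z is the distance from the TCP to the grasp point, in m); z points along the fingers, y is the line along which they close (so a half turn about z gives the same grasp; the last joint's range is limited). The gripper opens to 85 mm and grips with 20 to 120 N. Pads are 22 mm wide; open, the fingers measure 114 mm over their backs; the gripper's body (76 mm by 85 mm) begins 54 mm behind the grasp point. The pads swing forward as they close: fully open they stand 13 mm farther back than shut.
Start: joints at [1.206, 0.313, 0.046, 1.304, 0, 1.431], TCP at [0.128, 0.561, 0.231] pointing down, gripper open.
Joint ranges: [-2.76, 2.76], [-0.86, 1.69], [-1.03, 1.26], [-2.2, 2.34], [-1.47, 1.5], [-3.14, 3.14]. Speed limits (rad/s): [2.57, 2.57, 3.14, 3.14, 3.14, 3.14].

INTERFACE

Orientations are given as a unit quaternion [w, x, y, z].
In Python, from workcell import env, read_camera gives the robot as it stands. The module is installed in compiled form; this text tells all that it offers.
- The arm moves only by the tool carry_out, never from a script. Its argument "moves" is a list of rows, each an object of numbers: "tx", "ty", "tz": the shift along the world's x, y, z in cm; "wx", "wy", "wz": the turn, a rotation vector about the world's x, y, z in rad; "claw": the closure, from -1 (fully open) to 1 (shut). A call has 1 to 8 rows; each row shifts and turns the commanded pose from where the row before left it; what a row does not reach is not made up. A row lasts 1/8 s, in which the tool goes at most 62.5 mm and 10.7 degrees, less where a joint would pass 70% of its speed; a pose out of reach is approached as far as the arm can. A call is refused whole if a number of a shift passes 6.25 or a number of a turn 0.188, either way. A call with a gripper value outside its range is refused whole. The fingers move at their own pace and stop on an object; "newtons" is the grip in N (left out, the last holds). Time passes only in rows, so rows that do not move let the fingers close. It gives the time, the measured TCP pose, the force, the opening and the grip force at its end, in the units of the state.
- env.get_state(): the state, without advancing time (a new reading comes with each control period).
- read_camera(name): name is "scene" or "top" or "wrist"; returns a dict with "image" (400x640x3 uint8, blue, green, red), "z_map" (400x640 float32, m along the optical axis (not along the pixel's ray), 0 where there is no reading), "fx", "fy", "cx", "cy" (pixels), "camera_from_world" (4x4, takes a point from world to camera coordinates); the wrist camera has in their place "hand_eye" (4x4, takes a point from camera to tool coordinates, whose origin is the TCP and whose axes are the flange's). Camera axes: x right, y down, z forward; pixel columns grow to the right and rows downward; lengths in m; the calibration is good to about 2 mm. A picture is of the moment at which its call begins: read the wrist's pose just before it.
- env.hand_in(): hands the job in; it is judged then, once.
The state is a dict: "clock": time; "joint_pos": joint angles; "qvel": joint speeds; "tau": joint torques, N m; "tcp_pos": TCP position; "orientation": TCP orientation; "wrist_force": force on the tool from outside, world axes, zero at the start; "ft_torque": the same for the moment, N m; "finger_gap": finger opening in m; "grip_force": force on a finger pad.
Only numpy, scipy, OpenCV 4.12 (cv2) and the standard library are available. Lean on these libraries where they do the work, as an engineer would, in place of code of your own. Each camera call takes 0.05 s, during which the arm holds its last target. There are 200 camera calls.

## Working session

There is one attempt and no reset: what is moved stays moved. The work goes in short steps, Python scripts to look and compute and a tool call to move; the robot and the scene stay as the last step left them, time stands still between calls to the robot, and variables do not carry over. Pictures are saved under pics/ and viewed, at most 14 in all, crops included, and the job is handed in when it is done.

Besides the shell and the picture viewer there is one more tool, called after "Request:" as a command line: name --argument value ..., lists and objects as JSON in quotes. carry_out: Moves the arm, as the interface text tells. Its arguments: {"type":"object","properties":{"moves":{"type":"array","items":{"type":"object","properties":{"tx":{"type":"number"},"ty":{"type":"number"},"tz":{"type":"number"},"wx":{"type":"number"},"wy":{"type":"number"},"wz":{"type":"number"},"claw":{"type":"number"}}}},"newtons":{"type":"number"}},"required":["moves"]}

```bash
mkdir -p pics; python3 - <<'E'
from workcell import env, read_camera
import cv2,numpy as np,pickle
print(env.get_state())
d={}
for n in("top","scene"):
    c=read_camera(n); d[n]=c; cv2.imwrite(f"pics/{n}0.png",c["image"])
    print(n,c["fx"],c["fy"],c["cx"],c["cy"],np.round(c["camera_from_world"],4).tolist())
pickle.dump(d,open("d0.pkl","wb"))
E
```

```text
{'clock': 0.0, 'joint_pos': array([ 1.20640822e+00,  3.14001227e-01,  4.49716723e-02,  1.30356744e+00,
       -3.41293618e-05,  1.43117725e+00]), 'qvel': array([-0.00034759, -0.00066546, -0.00156369,  0.00059455,  0.00120729,
        0.00053841]), 'tau': array([-8.10156671e-04, -4.80623710e+01,  2.98536730e+01,  1.93646637e-02,
       -6.22366474e-05, -1.77813700e-06]), 'tcp_pos': array([0.12800626, 0.56005583, 0.23040539]), 'orientation': array([-2.07968274e-04,  1.12148025e-01,  9.93691104e-01, -8.76153236e-04]), 'wrist_force': array([ 0.27255523, -0.23971393,  0.68634061]), 'ft_torque': array([-0.01389199, -0.02978481, -0.00440004]), 'grip_force': 0.0, 'finger_gap': 0.08526946258393416}
top 409.88271229632517 409.88271229632517 321.48097181901136 198.78967095730724 [[-0.019, -0.9997, -0.0174, 0.0783], [-0.9882, 0.0214, -0.1514, 0.5324], [0.1517, 0.0143, -0.9883, 1.1417], [0.0, 0.0, 0.0, 1.0]]
scene 400.04337315636275 400.04337315636275 318.16211597677915 199.6641480675668 [[-0.994, -0.1092, -0.0023, 0.5527], [-0.0717, 0.6686, -0.7402, 0.0088], [0.0823, -0.7356, -0.6724, 1.2286], [0.0, 0.0, 0.0, 1.0]]
```

View pics/top0.png

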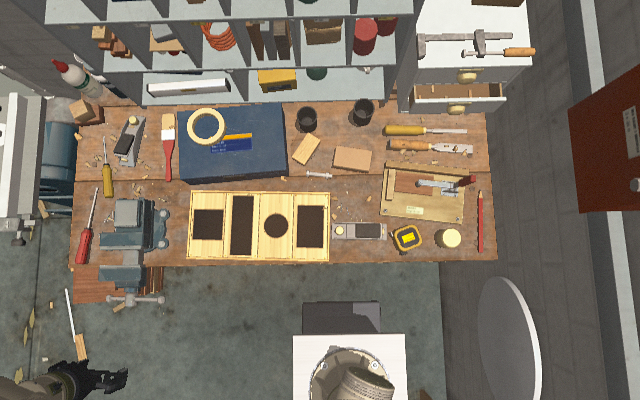

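View pics/scene0.png

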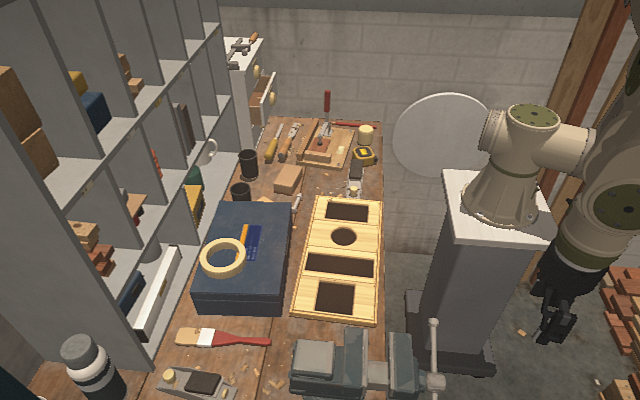

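The top view shows the inserts from left to right: tape (207,224), plane (241,225), wax (276,225) and sanding (313,226). The tools are the plane (360,231), tape (407,239), tin (449,239) and cork (353,158); the pale offcut is at (306,149). The scene view agrees.

```bash
cat > h.py <<'E'
import numpy as np,cv2
def ray_plane(c,uv,z):
    T=np.linalg.inv(c["camera_from_world"]) if "camera_from_world" in c else c["T"]
    uv=np.atleast_2d(uv).astype(float)
    d=np.c_[(uv[:,0]-c["cx"])/c["fx"],(uv[:,1]-c["cy"])/c["fy"],np.ones(len(uv))]@T[:3,:3].T
    o=T[:3,3]; return o+d*((z-o[2])/d[:,2])[:,None]
def cloud(c):
    T=np.linalg.inv(c["camera_from_world"]) if "camera_from_world" in c else c["T"]
    v,u=np.mgrid[:400,:640]; z=c["z_map"]
    p=np.stack([(u-c["cx"])/c["fx"]*z,(v-c["cy"])/c["fy"]*z,z],-1)@T[:3,:3].T+T[:3,3]
    p[z==0]=np.nan; return p
def rect(pts):  # minAreaRect in mm of xy world pts: centre, long size, short size, angle of the long side
    (cx,cy),(w,h),a=cv2.minAreaRect((pts[:,:2]*1000).astype(np.float32))
    if w<h: w,h,a=h,w,a+90
    return np.round([cx,cy,w,h,(a+90)%180-90],1)
E
python3 - <<'E'
import pickle,numpy as np,cv2
from h import *
d=pickle.load(open("d0.pkl","rb")); c=d["top"]; P=cloud(c); im=c["image"]
# dark cut-outs
roi=np.zeros((400,640),bool); roi[190:264,185:332]=1
m=((im.max(2)<80)&roi).astype(np.uint8)
for n,pl in(("dark@19",.019),("dark@9",.009)):
  for k in cv2.findContours(m,0,1)[0]:
    if cv2.contourArea(k)>150: print(n,rect(ray_plane(c,k[:,0],pl)),k[:,0].mean(0))
print("insert top z",np.nanmedian(P[200:250,222:228,2]),"bench",np.nanmedian(P[200:215,340:380,2]))
for n,(u0,u1,v0,v1),h in(("plane",(331,392,215,245),.04),("tape",(390,427,222,256),.036),("tin",(432,468,222,256),.055),("cork",(328,378,142,176),.034),("board",(375,470,165,222),.02)):
    Q=P[v0:v1,u0:u1]; z=Q[...,2]; mm=z>.012
    l,lab,st,ce=cv2.connectedComponentsWithStats(mm.astype(np.uint8)); i=1+st[1:,4].argmax()
    q=Q[lab==i]; top=q[q[:,2]>h-.008]
    print(n,"zmax",round(np.nanpercentile(q[:,2],95),4),"all",rect(q),"top",rect(top),len(top),"mean",np.round(top.mean(0)*1000))
big=cv2.resize(im[125:265,180:500],None,fx=2.5,fy=2.5,interpolation=cv2.INTER_CUBIC); cv2.imwrite("pics/crop0.png",big)
E
```

```text
dark@19 [470.  402.7  84.   82.2  88.8] [207.51818182 224.3       ]
dark@19 [458.3 104.3 116.8  72.9  -1.1] [309.625    226.328125]
dark@19 [465.5 303.2 170.   59.5  -2.2] [241.47368421 225.45394737]
dark@9 [471.  405.6  84.7  82.9  88.8] [207.51818182 224.3       ]
dark@9 [459.2 104.7 117.8  73.5  -1.1] [309.625    226.328125]
dark@9 [466.4 305.4 171.5  60.   -2.2] [241.47368421 225.45394737]
insert top z 0.02102773120128698 bench 0.0027283401900990434
plane zmax 0.0651 all [441.5 -39.5 157.6  48.   87.9] top [441.8 -38.2 137.6  46.5  88.6] 505 mean [441. -53.  51.]
tape zmax 0.041 all [ 417.5 -176.1   74.7   73.4  -64.5] top [ 417.7 -176.6   73.5   70.7  -65.3] 562 mean [ 419. -175.   37.]
tin zmax 0.061 all [ 414.7 -291.1   54.    53.    89.2] top [ 414.7 -291.6   53.    52.9   -0.8] 320 mean [ 415. -291.   57.]
cork zmax 0.0406 all [655.1 -25.3 107.7  63.1  79.4] top [655.1 -25.3 107.7  63.1  79.4] 776 mean [654. -25.  37.]
board zmax 0.0675 all [ 549.9 -229.6  241.5  158.8   82.2] top [ 549.9 -229.6  241.5  158.8   82.2] 4498 mean [ 549. -229.   33.]
```

View pics/crop0.png

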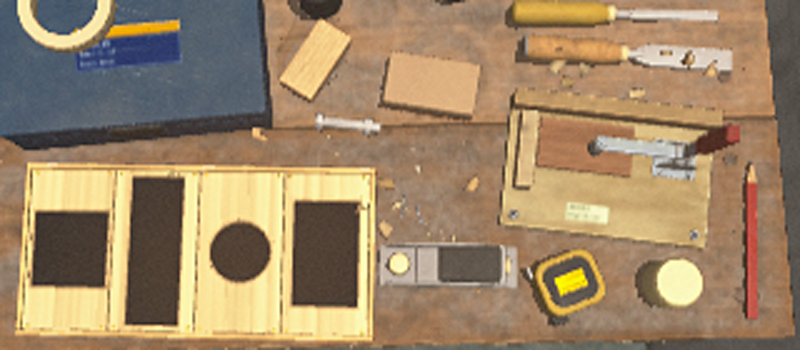

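Request:
carry_out --moves '[{"tx": 2.5, "ty": -4, "wz": -0.086, "claw": -1}, {"tx": 2.5, "ty": -4, "wz": -0.086}, {"tx": 2.5, "ty": -4, "wz": -0.086}, {"tx": 2.5, "ty": -4, "wz": -0.086}, {"tx": 2.5, "ty": -4, "wz": -0.086}, {"tx": 2.5, "ty": -4, "wz": -0.086}, {"tx": 2.5, "ty": -4, "wz": -0.086}, {"tx": 2.5, "ty": -4, "wz": -0.086}]'

```text
invalid input at $.moves[0]: expected keys tx, ty, tz, wx, wy, wz, claw
```

Request:
carry_out --moves '[{"tx": 1.4, "ty": -3.5, "wz": -0.086}, {"tx": 1.4, "ty": -3.5, "wz": -0.086}, {"tx": 1.4, "ty": -3.5, "wz": -0.086}, {"tx": 1.4, "ty": -3.5, "wz": -0.086}, {"tx": 1.4, "ty": -3.5, "wz": -0.086}, {"tx": 1.4, "ty": -3.5, "wz": -0.086}, {"tx": 1.4, "ty": -3.5, "wz": -0.086}, {"tx": 1.4, "ty": -3.5, "wz": -0.086}]'

```text
invalid input at $.moves[0]: expected keys tx, ty, tz, wx, wy, wz, claw
```

```bash
cat >> h.py <<'E'
def wrist():
    from workcell import env, read_camera
    from scipy.spatial.transform import Rotation as R
    s=env.get_state(); q=s["orientation"]; c=read_camera("wrist")
    T=np.eye(4); T[:3,:3]=R.from_quat(np.r_[q[1:],q[0]]).as_matrix(); T[:3,3]=s["tcp_pos"]
    c["T"]=T@c["hand_eye"]; return c,s
def yaw(s):
    from scipy.spatial.transform import Rotation as R
    q=s["orientation"]; M=R.from_quat(np.r_[q[1:],q[0]]).as_matrix()
    return np.degrees(np.arctan2(M[1,1],M[0,1])),np.round(M[:,2],4)
E
python3 - <<'E'
from h import *
c,s=wrist(); cv2.imwrite("pics/w1.png",c["image"]); print(s["tcp_pos"],yaw(s),s["clock"],s["joint_pos"].round(2)); print(c["hand_eye"].round(3),c["fx"],c["T"].round(3))
P=cloud(c); z=P[...,2]
print("z pct",np.nanpercentile(z,[2,10,50,90,98]))
l,lab,st,ce=cv2.connectedComponentsWithStats((z>.03).astype(np.uint8))
for i in range(1,l):
    if st[i,4]>400: q=P[lab==i]; print(st[i],rect(q),np.nanpercentile(q[:,2],95))
E
```

```text
[0.12800848 0.56011336 0.23050741] (np.float64(77.12059786677214), array([-6.0e-04, -1.5e-03, -1.0e+00])) 0.1 [ 1.21  0.31  0.05  1.3  -0.    1.43]
[[ 0.    -0.95  -0.312  0.08 ]
 [ 1.    -0.     0.    -0.   ]
 [-0.    -0.312  0.95  -0.143]
 [ 0.     0.     0.     1.   ]] 333.93144057716273 [[ 0.223  0.926  0.304  0.05 ]
 [ 0.975 -0.211 -0.071  0.578]
 [-0.002  0.312 -0.95   0.373]
 [ 0.     0.     0.     1.   ]]
z pct [-0.82361267 -0.82141572 -0.57618117  0.29259215  0.31156575]
[   10   262   616   138 42905] [237.8 634.3 360.1 206.6  72.1] 0.31429720623905655
```

View pics/w1.png

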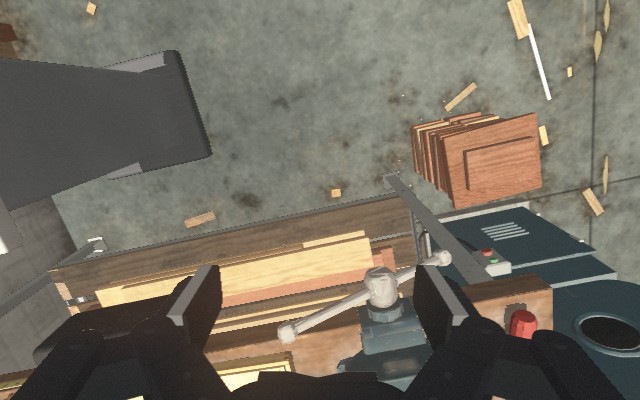

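All keys are required in each row, so nothing moved. I'm resending the moves with every key. The wrist view shows the fingers at the bottom and the vice handle below.

Request:
carry_out --moves '[{"tx": 2.5, "ty": -4, "tz": 0, "wx": 0, "wy": 0, "wz": -0.086, "claw": -1}, {"tx": 2.5, "ty": -4, "tz": 0, "wx": 0, "wy": 0, "wz": -0.086, "claw": -1}, {"tx": 2.5, "ty": -4, "tz": 0, "wx": 0, "wy": 0, "wz": -0.086, "claw": -1}, {"tx": 2.5, "ty": -4, "tz": 0, "wx": 0, "wy": 0, "wz": -0.086, "claw": -1}, {"tx": 2.5, "ty": -4, "tz": 0, "wx": 0, "wy": 0, "wz": -0.086, "claw": -1}, {"tx": 2.5, "ty": -4, "tz": 0, "wx": 0, "wy": 0, "wz": -0.086, "claw": -1}, {"tx": 2.5, "ty": -4, "tz": 0, "wx": 0, "wy": 0, "wz": -0.086, "claw": -1}, {"tx": 2.5, "ty": -4, "tz": 0, "wx": 0, "wy": 0, "wz": -0.086, "claw": -1}]'

```text
clock: 1.15
tcp_pos: [0.3287, 0.2392, 0.2313]
orientation: [0.0, 0.442, 0.897, 0.0]
wrist_force: [0.6, 0.3, 0.5]
finger_gap: 0.0853
grip_force: 0.0
```

Request:
carry_out --moves '[{"tx": 1.4, "ty": -3.5, "tz": 0, "wx": 0, "wy": 0, "wz": -0.086, "claw": -1}, {"tx": 1.4, "ty": -3.5, "tz": 0, "wx": 0, "wy": 0, "wz": -0.086, "claw": -1}, {"tx": 1.4, "ty": -3.5, "tz": 0, "wx": 0, "wy": 0, "wz": -0.086, "claw": -1}, {"tx": 1.4, "ty": -3.5, "tz": 0, "wx": 0, "wy": 0, "wz": -0.086, "claw": -1}, {"tx": 1.4, "ty": -3.5, "tz": 0, "wx": 0, "wy": 0, "wz": -0.086, "claw": -1}, {"tx": 1.4, "ty": -3.5, "tz": 0, "wx": 0, "wy": 0, "wz": -0.086, "claw": -1}, {"tx": 1.4, "ty": -3.5, "tz": 0, "wx": 0, "wy": 0, "wz": -0.086, "claw": -1}, {"tx": 1.4, "ty": -3.5, "tz": 0, "wx": 0, "wy": 0, "wz": -0.086, "claw": -1}]'

```text
clock: 2.15
tcp_pos: [0.4404, -0.0407, 0.2312]
orientation: [-0.0, 0.719, 0.695, 0.0]
wrist_force: [1.4, 0.2, -0.3]
finger_gap: 0.085
grip_force: 0.0
```

```bash
cat > look.py <<'E'
import sys
from h import *
c,s=wrist(); cv2.imwrite(f"pics/{sys.argv[1]}.png",c["image"]); print(s["tcp_pos"].round(4),yaw(s),round(s["clock"],2),s["joint_pos"].round(2),s["wrist_force"].round(1),s["finger_gap"],s["grip_force"])
P=cloud(c); z=P[...,2]
m=(z>.03)&(z<.075)
l,lab,st,ce=cv2.connectedComponentsWithStats(m.astype(np.uint8))
for i in range(1,l):
    if st[i,4]>400: q=P[lab==i]; print(st[i],rect(q),np.nanpercentile(q[:,2],95).round(4))
E
python3 look.py w2
```

```text
[ 0.4404 -0.0407  0.2312] (np.float64(-1.8952686646304735), array([-0.e+00,  1.e-04, -1.e+00])) 2.15 [-0.27  0.06 -0.27  1.24  0.    1.33] [ 1.4  0.2 -0.3] 0.08498026203740434 0.0
[ 481   93   94  112 6467] [654.5 -26.2 108.2  63.1  79.4] 0.0358
[307 102  24  25 473] [443.5  18.   23.2  23.   87.3] 0.037
[ 295  130   48  104 3333] [440.8 -49.4 103.3  48.   87.5] 0.0637
[620 158  20  48 661] [768.2 -62.   48.9  15.9 -85.6] 0.0501
[ 396  236  113   82 3751] [ 580.6 -159.8  116.5   94.2   -8.7] 0.0495
[ 566  236   33   75 1137] [ 738.6 -172.8   98.4   25.3   87.1] 0.0371
[ 524  247   34   75 1107] [ 694.6 -186.2  101.    24.2   87.7] 0.0371
[ 270  254   66   61 2822] [ 418.6 -176.1   71.9   65.9  -70.5] 0.0364
[ 597  271   43  129 2964] [ 795.1 -246.2  153.    21.5   86.9] 0.0722
[ 282  347   44   30 1030] [ 415.6 -276.5   54.5   24.2   -4.1] 0.0558
```

View pics/w2.png

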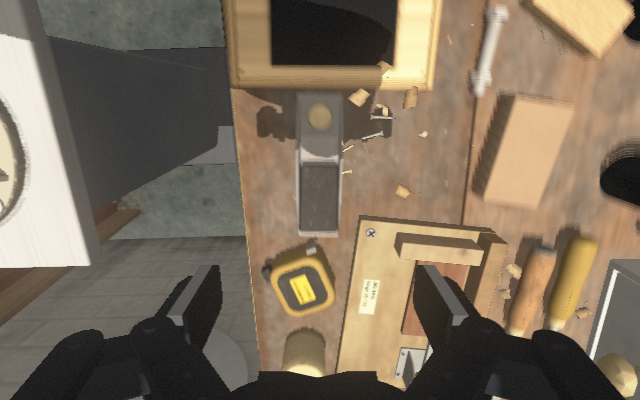

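The wrist view shows the plane at (320,165), the tape at (303,288), the cork at (522,150) and the tin at (305,350). The measurements agree with the top camera, so I'll grip the plane.

Request:
carry_out --moves '[{"tx": 0.1, "ty": 0.1, "tz": -5, "wx": 0, "wy": 0, "wz": -0.008, "claw": -1}, {"tx": 0, "ty": 0, "tz": -5, "wx": 0, "wy": 0, "wz": 0, "claw": -1}, {"tx": 0, "ty": 0, "tz": -5, "wx": 0, "wy": 0, "wz": 0, "claw": -1}, {"tx": 0, "ty": 0, "tz": -3.5, "wx": 0, "wy": 0, "wz": 0, "claw": -1}, {"tx": 0, "ty": 0, "tz": -2.2, "wx": 0, "wy": 0, "wz": 0, "claw": -1}, {"tx": 0, "ty": 0, "tz": -1.2, "wx": 0, "wy": 0, "wz": 0, "claw": -1}, {"tx": 0, "ty": 0, "tz": 0, "wx": 0, "wy": 0, "wz": 0, "claw": 0}, {"tx": 0, "ty": 0, "tz": 0, "wx": 0, "wy": 0, "wz": 0, "claw": 1}]' --newtons 50

```text
clock: 3.2
tcp_pos: [0.442, -0.0386, 0.0131]
orientation: [0.001, 0.72, 0.694, 0.0]
wrist_force: [-0.7, 0.3, 0.3]
finger_gap: 0.0514
grip_force: 0.0
```

Request:
carry_out --moves '[{"tx": 0, "ty": 0, "tz": 0, "wx": 0, "wy": 0, "wz": 0, "claw": 1}, {"tx": 0, "ty": 0, "tz": 0, "wx": 0, "wy": 0, "wz": 0, "claw": 1}, {"tx": 0, "ty": 0, "tz": 0, "wx": 0, "wy": 0, "wz": 0, "claw": 1}, {"tx": 0, "ty": 0, "tz": 0, "wx": 0, "wy": 0, "wz": 0, "claw": 1}]'

```text
clock: 3.7
tcp_pos: [0.442, -0.0387, 0.0134]
orientation: [0.001, 0.72, 0.694, 0.0]
wrist_force: [-0.8, -1.3, 6.6]
finger_gap: 0.0471
grip_force: 55.0
```

Request:
carry_out --moves '[{"tx": 0, "ty": 0, "tz": 2, "wx": 0, "wy": 0, "wz": 0, "claw": 1}, {"tx": 0, "ty": 0, "tz": 4, "wx": 0, "wy": 0, "wz": 0, "claw": 1}, {"tx": 0.2, "ty": 2.85, "tz": 3, "wx": 0, "wy": 0, "wz": 0.131, "claw": 1}, {"tx": 0.2, "ty": 2.85, "tz": 0, "wx": 0, "wy": 0, "wz": 0.131, "claw": 1}, {"tx": 0.2, "ty": 2.85, "tz": 0, "wx": 0, "wy": 0, "wz": 0.131, "claw": 1}, {"tx": 0.2, "ty": 2.85, "tz": 0, "wx": 0, "wy": 0, "wz": 0.131, "claw": 1}, {"tx": 0.2, "ty": 2.85, "tz": 0, "wx": 0, "wy": 0, "wz": 0.131, "claw": 1}, {"tx": 0.2, "ty": 2.85, "tz": 0, "wx": 0, "wy": 0, "wz": 0.131, "claw": 1}]'

```text
clock: 4.7
tcp_pos: [0.452, 0.1334, 0.1013]
orientation: [-0.001, 0.398, 0.917, -0.001]
wrist_force: [0.4, 0.7, -6.7]
finger_gap: 0.0469
grip_force: 54.8
```

Request:
carry_out --moves '[{"tx": 0.2, "ty": 2.85, "tz": 0, "wx": 0, "wy": 0, "wz": 0.131, "claw": 1}, {"tx": 0.2, "ty": 2.85, "tz": 0, "wx": 0, "wy": 0, "wz": 0.131, "claw": 1}, {"tx": 0.2, "ty": 2.85, "tz": 0, "wx": 0, "wy": 0, "wz": 0.131, "claw": 1}, {"tx": 0.2, "ty": 2.85, "tz": 0, "wx": 0, "wy": 0, "wz": 0.131, "claw": 1}, {"tx": 0.2, "ty": 2.85, "tz": 0, "wx": 0, "wy": 0, "wz": 0.131, "claw": 1}, {"tx": 0.2, "ty": 2.85, "tz": 0, "wx": 0, "wy": 0, "wz": 0.131, "claw": 1}, {"tx": 0, "ty": 0, "tz": 0, "wx": 0, "wy": 0, "wz": 0, "claw": 1}]'

```text
clock: 5.58
tcp_pos: [0.4643, 0.305, 0.1011]
orientation: [-0.001, 0.017, 1.0, -0.0]
wrist_force: [0.1, -0.7, -7.7]
finger_gap: 0.0473
grip_force: 55.0
```

```bash
python3 look.py w3
```

```text
[0.4643 0.305  0.1011] (np.float64(88.05770718028705), array([-1.7e-03, -1.0e-04, -1.0e+00])) 5.58 [ 0.44  0.35 -0.23  0.99  0.    0.47] [ 0.1 -0.7 -7.7] 0.04726891216940791 55.0284817814827
[431 371  31  29 569] [595.  392.2  21.2   3.6 -85.5] 0.0612
```

View pics/w3.png

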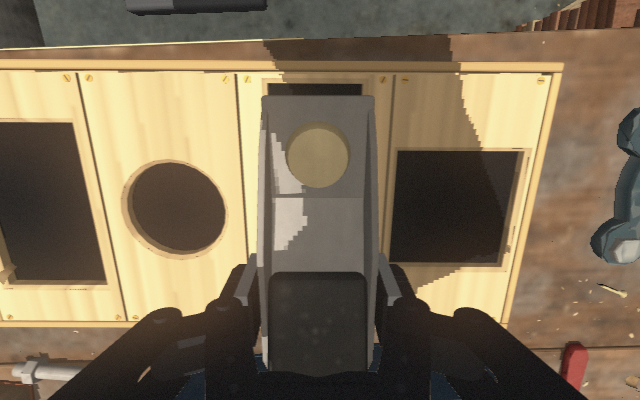

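The plane hangs level and centred over its insert. Its cut-out shows at (315,90), between seams at about (236,75) and (394,75). The tape cut-out is at (455,207) and the round one at (176,208). I'll cast rays to refine the insert positions.

```bash
python3 - <<'E'
from h import *
c,s=wrist(); im=c["image"]
pts={"seamL":(237,78),"seamL2":(243,225),"seamR":(394,76),"seamR2":(388,225),"tape":[(397,149),(531,149),(515,267),(386,265)],"cutTop":[(267,83),(362,84)],"leftseam":[(78,74),(125,320)]}
for k,v in pts.items(): print(k,(ray_plane(c,v,.019)[:,:2]*1000).round(1).tolist())
g=cv2.cvtColor(im,cv2.COLOR_BGR2GRAY); m=(g<75).astype(np.uint8); m[:,:110]=0; m[150:260,245:]=0;m[:150]=0;m[262:]=0
k=max(cv2.findContours(m,0,1)[0],key=cv2.contourArea); print("round@9",rect(ray_plane(c,k[:,0],.009)),"@19",rect(ray_plane(c,k[:,0],.019)))
m=(g<75).astype(np.uint8); m[:, :386]=0; m[:,540:]=0; m[:148]=0; m[265:]=0
k=max(cv2.findContours(m,0,1)[0],key=cv2.contourArea); print("tape@9",rect(ray_plane(c,k[:,0],.009)),"@19",rect(ray_plane(c,k[:,0],.019)))
E
```

```text
seamL [[373.6, 255.9]]
seamL2 [[473.5, 249.2]]
seamR [[376.0, 355.1]]
seamR2 [[477.2, 354.3]]
tape [[422.2, 358.7], [425.5, 448.9], [514.9, 451.3], [509.8, 353.7]]
cutTop [[377.3, 274.6], [380.0, 334.9]]
leftseam [[367.6, 155.9], [551.9, 146.0]]
round@9 [464.8 201.1  67.2  64.3  78.3] @19 [461.4 205.6  64.4  61.6  78.3]
tape@9 [470.6 403.6  87.5  85.9  -2. ] @19 [466.9 399.4  83.8  82.2  -2. ]
```

Request:
carry_out --moves '[{"tx": 0.1, "ty": -0.25, "tz": -2, "wx": 0, "wy": 0, "wz": -0.006, "claw": 1}, {"tx": 0, "ty": 0, "tz": -2.5, "wx": 0, "wy": 0, "wz": 0, "claw": 1}, {"tx": 0, "ty": 0, "tz": -1.5, "wx": 0, "wy": 0, "wz": 0, "claw": 1}, {"tx": 0, "ty": 0, "tz": -0.7, "wx": 0, "wy": 0, "wz": 0, "claw": 1}, {"tx": 0, "ty": 0, "tz": -0.4, "wx": 0, "wy": 0, "wz": 0, "claw": 1}, {"tx": 0, "ty": 0, "tz": -0.3, "wx": 0, "wy": 0, "wz": 0, "claw": 1}, {"tx": 0, "ty": 0, "tz": -0.2, "wx": 0, "wy": 0, "wz": 0, "claw": 1}, {"tx": 0, "ty": 0, "tz": 0, "wx": 0, "wy": 0, "wz": 0, "claw": 1}]'

```text
clock: 6.68
tcp_pos: [0.4663, 0.3012, 0.0265]
orientation: [0.0, 0.021, 1.0, 0.0]
wrist_force: [0.4, 0.1, -8.2]
finger_gap: 0.0471
grip_force: 54.9
```

Request:
carry_out --moves '[{"tx": 0, "ty": 0.1, "tz": -0.2, "wx": 0, "wy": 0, "wz": 0, "claw": 1}, {"tx": 0, "ty": 0, "tz": -0.1, "wx": 0, "wy": 0, "wz": 0, "claw": 1}, {"tx": 0, "ty": 0, "tz": -0.1, "wx": 0, "wy": 0, "wz": 0, "claw": 1}, {"tx": 0, "ty": 0, "tz": 0, "wx": 0, "wy": 0, "wz": 0, "claw": 1}]'

```text
clock: 7.18
tcp_pos: [0.4662, 0.3021, 0.0225]
orientation: [0.0, 0.021, 1.0, 0.0]
wrist_force: [-0.1, -0.1, -5.3]
finger_gap: 0.0473
grip_force: 55.1
```

Request:
carry_out --moves '[{"tx": 0, "ty": 0, "tz": -0.1, "wx": 0, "wy": 0, "wz": 0, "claw": 1}, {"tx": 0, "ty": 0, "tz": 0, "wx": 0, "wy": 0, "wz": 0, "claw": 0}, {"tx": 0, "ty": 0, "tz": 0, "wx": 0, "wy": 0, "wz": 0, "claw": -0.5}, {"tx": 0, "ty": 0, "tz": 0, "wx": 0, "wy": 0, "wz": 0, "claw": -1}, {"tx": 0, "ty": 0, "tz": 2, "wx": 0, "wy": 0, "wz": 0, "claw": -1}, {"tx": 0, "ty": 0, "tz": 4, "wx": 0, "wy": 0, "wz": 0, "claw": -1}, {"tx": 0, "ty": 0, "tz": 6, "wx": 0, "wy": 0, "wz": 0, "claw": -1}, {"tx": 0, "ty": 0, "tz": 6, "wx": 0, "wy": 0, "wz": 0, "claw": -1}]'

```text
clock: 8.18
tcp_pos: [0.4664, 0.3021, 0.203]
orientation: [0.0, 0.021, 1.0, 0.0]
wrist_force: [1.2, 0.7, -0.2]
finger_gap: 0.0853
grip_force: 0.0
```

```bash
python3 look.py w4; python3 - <<'E'
from workcell import read_camera
import cv2
from h import *
c=read_camera("top"); P=cloud(c); q=P[195:258,230:258].reshape(-1,3); 
for z in(.03,.045): print(rect(q[(q[:,2]>z)&(q[:,2]<.08)]),np.nanpercentile(q[q[:,2]<.08,2],99))
E
```

```text
[0.4664 0.3021 0.203 ] (np.float64(87.54154048931326), array([ 5.e-04,  3.e-04, -1.e+00])) 8.18 [ 0.43  0.28 -0.06  1.22  0.    0.47] [ 1.2  0.7 -0.2] 0.08527061815834062 0.0
[ 574   44   66  214 6558] [450.7 566.5 184.1  20.4  -5.9] 0.072
[304 104  28  30 659] [409.5 304.6  25.7  24.5  -3.2] 0.0459
[ 291  114   54  137 5111] [466.6 302.1 122.   48.2  -2.6] 0.0723
[ 209  289  209   48 5182] [599.8 294.4 212.6   8.6 -85.6] 0.0732
[   0  321   80   49 2396] [653.5 -27.4  92.6  64.1  78.9] 0.0355
[ 597  347   43   53 1309] [713.  640.1  89.3  32.   17.3] 0.061
[467.1 302.3 139.1  49.7  -2.3] 0.07538607013675086
[ 4.672e+02  3.025e+02  1.345e+02  4.920e+01 -3.000e-01] 0.07538607013675086
```

View pics/w4.png

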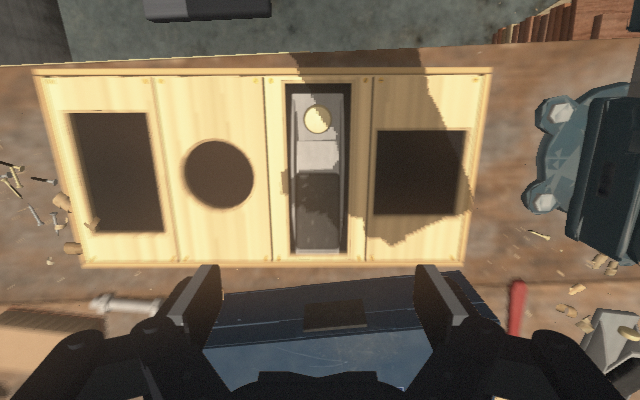

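The plane is seated with its top at 72 mm, centred at (317,175), with the cut-out all round it. The cork is next; I'll measure the remaining cut-outs from this same picture.

```bash
python3 - <<'E'
from h import *
c,s=wrist(); im=c["image"]
for n,v in {"sand":[(66,112),(143,111),(164,233),(82,232)],"tape":[(374,130),(467,130),(460,215),(372,214)]}.items():
    q=ray_plane(c,v,.019)*1000; print(n,q[:,:2].round(1).tolist(),q.mean(0).round(1))
g=cv2.cvtColor(im,cv2.COLOR_BGR2GRAY)
for n,(a,b,e,f) in {"sand":(60,170,105,240),"wax":(178,260,130,215),"tape":(368,472,125,220)}.items():
    m=np.zeros_like(g); m[e:f,a:b]=g[e:f,a:b]<80
    k=max(cv2.findContours(m,0,1)[0],key=cv2.contourArea)
    for z in(.019,.009): print(n,z,rect(ray_plane(c,k[:,0],z)))
E
```

```text
sand [[400.7, 67.2], [402.9, 140.8], [530.5, 136.5], [525.3, 48.6]] [464.8  98.3  19. ]
tape [[430.5, 362.3], [434.4, 453.6], [524.0, 455.3], [518.6, 361.3]] [476.9 408.1  19. ]
sand 0.019 [456.  106.9 118.4  70.4  -2.4]
sand 0.009 [458.1 100.9 122.   72.5  -2.4]
wax 0.019 [460.  204.8  65.2  65.   87.4]
wax 0.009 [462.2 201.7  67.2  66.9  87.4]
tape 0.019 [468.8 400.6  84.2  82.9  87.5]
tape 0.009 [471.2 403.4  86.7  85.4  87.5]
```

Request:
carry_out --moves '[{"tx": 0.8, "ty": -4.1, "tz": 0, "wx": 0, "wy": 0, "wz": -0.143, "claw": -1}, {"tx": 0.8, "ty": -4.1, "tz": 0, "wx": 0, "wy": 0, "wz": -0.143, "claw": -1}, {"tx": 0.8, "ty": -4.1, "tz": 0, "wx": 0, "wy": 0, "wz": -0.143, "claw": -1}, {"tx": 0.8, "ty": -4.1, "tz": 0, "wx": 0, "wy": 0, "wz": -0.143, "claw": -1}, {"tx": 0.8, "ty": -4.1, "tz": 0, "wx": 0, "wy": 0, "wz": -0.143, "claw": -1}, {"tx": 0.8, "ty": -4.1, "tz": 0, "wx": 0, "wy": 0, "wz": -0.143, "claw": -1}, {"tx": 0.8, "ty": -4.1, "tz": 0, "wx": 0, "wy": 0, "wz": -0.143, "claw": -1}, {"tx": 0.8, "ty": -4.1, "tz": 0, "wx": 0, "wy": 0, "wz": -0.143, "claw": -1}]'

```text
clock: 9.32
tcp_pos: [0.5299, -0.0273, 0.1999]
orientation: [-0.001, 0.561, 0.828, -0.0]
wrist_force: [0.7, 0.0, 0.2]
finger_gap: 0.0857
grip_force: 0.0
```

Request:
carry_out --moves '[{"tx": 3.1, "ty": 0, "tz": 0, "wx": 0, "wy": 0, "wz": -0.143, "claw": -1}, {"tx": 3.1, "ty": 0, "tz": 0, "wx": 0, "wy": 0, "wz": -0.143, "claw": -1}, {"tx": 3.1, "ty": 0, "tz": 0, "wx": 0, "wy": 0, "wz": -0.143, "claw": -1}, {"tx": 3.1, "ty": 0, "tz": 0, "wx": 0, "wy": 0, "wz": -0.143, "claw": -1}, {"tx": 0, "ty": 0, "tz": 0, "wx": 0, "wy": 0, "wz": 0, "claw": -1}]'

```text
clock: 9.95
tcp_pos: [0.6553, -0.0261, 0.1986]
orientation: [-0.001, 0.77, 0.638, -0.001]
wrist_force: [-0.6, 0.1, -0.2]
finger_gap: 0.0854
grip_force: 0.0
```

```bash
python3 look.py w5
```

```text
[ 0.6553 -0.0261  0.1986] (np.float64(-10.751489264821862), array([-2.e-03,  3.e-04, -1.e+00])) 9.95 [-0.16  0.49  0.22  1.31 -0.    1.6 ] [-0.6  0.1 -0.2] 0.08536561096952291 0.0
[395   0  48  39 727] [756.3  89.1  45.7  14.3 -45.4] 0.0677
[  477     0   163   325 34991] [890.9 -66.  301.6 152.8  82.5] 0.0657
[ 283  122   69  111 7137] [654.9 -26.  107.9  62.1  79.4] 0.0357
[ 432  160   59   59 1169] [777.2 -48.6  55.3  23.8  47.7] 0.071
[ 454  174   61   58 1847] [799.2 -69.2  51.6  27.7  45.9] 0.0733
[ 305  269   25  108 2021] [ 625.1 -186.2  133.9   20.    82. ] 0.0495
[ 367  271   25   79 1249] [ 695.3 -186.3  101.6   24.8   85.9] 0.0371
[ 222  278   81   29 2043] [ 575.1 -132.1   84.3   20.8   -8.1] 0.0494
[102 312  46  27 590] [ 412.7 -150.    57.9   18.2   20. ] 0.0361
```

View pics/w5.png

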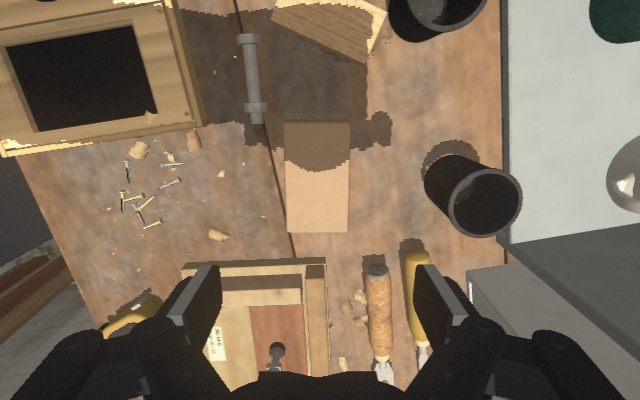

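The wrist view shows the cork centred under the gripper at (318,178), with clear space on both sides.

Request:
carry_out --moves '[{"tx": 0, "ty": 0, "tz": -5, "wx": 0, "wy": 0, "wz": 0, "claw": -1}, {"tx": 0, "ty": 0, "tz": -5, "wx": 0, "wy": 0, "wz": 0, "claw": -1}, {"tx": 0, "ty": 0, "tz": -4, "wx": 0, "wy": 0, "wz": 0, "claw": -1}, {"tx": 0, "ty": 0, "tz": -3, "wx": 0, "wy": 0, "wz": 0, "claw": -1}, {"tx": 0, "ty": 0, "tz": -1.5, "wx": 0, "wy": 0, "wz": 0, "claw": -1}, {"tx": 0, "ty": 0, "tz": -0.7, "wx": 0, "wy": 0, "wz": 0, "claw": -1}, {"tx": 0, "ty": 0, "tz": 0, "wx": 0, "wy": 0, "wz": 0, "claw": -0.4}, {"tx": 0, "ty": 0, "tz": 0, "wx": 0, "wy": 0, "wz": 0, "claw": 1}]' --newtons 30

```text
clock: 11.0
tcp_pos: [0.6553, -0.0261, 0.0109]
orientation: [0.001, 0.77, 0.638, 0.001]
wrist_force: [0.5, 0.8, -0.7]
finger_gap: 0.0625
grip_force: 34.6
```

Request:
carry_out --moves '[{"tx": 0, "ty": 0, "tz": 0, "wx": 0, "wy": 0, "wz": 0, "claw": 1}, {"tx": 0, "ty": 0, "tz": 0, "wx": 0, "wy": 0, "wz": 0, "claw": 1}, {"tx": 0, "ty": 0, "tz": 0, "wx": 0, "wy": 0, "wz": 0, "claw": 1}, {"tx": 0, "ty": 0, "tz": 0, "wx": 0, "wy": 0, "wz": 0, "claw": 1}]'

```text
clock: 11.5
tcp_pos: [0.6551, -0.0261, 0.0106]
orientation: [0.001, 0.77, 0.638, 0.001]
wrist_force: [0.5, 1.1, 5.6]
finger_gap: 0.0624
grip_force: 35.5
```

Request:
carry_out --moves '[{"tx": 0, "ty": 0, "tz": 2, "wx": 0, "wy": 0, "wz": 0, "claw": 1}, {"tx": 0, "ty": 0, "tz": 5, "wx": 0, "wy": 0, "wz": 0, "claw": 1}, {"tx": -2.4, "ty": 0.5, "tz": 4, "wx": 0, "wy": 0, "wz": 0.143, "claw": 1}, {"tx": -2.4, "ty": 0.5, "tz": 0, "wx": 0, "wy": 0, "wz": 0.143, "claw": 1}, {"tx": -2.4, "ty": 0.5, "tz": 0, "wx": 0, "wy": 0, "wz": 0.143, "claw": 1}, {"tx": -2.4, "ty": 0.5, "tz": 0, "wx": 0, "wy": 0, "wz": 0.143, "claw": 1}, {"tx": -2.4, "ty": 0.5, "tz": 0, "wx": 0, "wy": 0, "wz": 0.143, "claw": 1}, {"tx": -2.4, "ty": 0.5, "tz": 0, "wx": 0, "wy": 0, "wz": 0.143, "claw": 1}]'

```text
clock: 12.5
tcp_pos: [0.5091, 0.0043, 0.1191]
orientation: [-0.0, 0.433, 0.901, -0.0]
wrist_force: [0.2, 0.8, -0.3]
finger_gap: 0.0624
grip_force: 34.7
```

Request:
carry_out --moves '[{"tx": -0.88, "ty": 1.64, "tz": 0, "wx": 0, "wy": 0, "wz": 0.143, "claw": 1}, {"tx": -0.88, "ty": 1.64, "tz": 0, "wx": 0, "wy": 0, "wz": 0.143, "claw": 1}, {"tx": -0.88, "ty": 1.64, "tz": 0, "wx": 0, "wy": 0, "wz": 0.143, "claw": 1}, {"tx": -0.88, "ty": 1.64, "tz": 0, "wx": 0, "wy": 0, "wz": 0.143, "claw": 1}, {"tx": -0.88, "ty": 1.64, "tz": 0, "wx": 0, "wy": 0, "wz": 0.143, "claw": 1}, {"tx": -0.88, "ty": 1.64, "tz": 0, "wx": 0, "wy": 0, "wz": 0.143, "claw": 1}, {"tx": 0, "ty": 0, "tz": 0, "wx": 0, "wy": 0, "wz": 0, "claw": 1}]'

```text
clock: 13.38
tcp_pos: [0.4565, 0.1032, 0.1192]
orientation: [-0.0, 0.021, 1.0, 0.0]
wrist_force: [0.6, -0.3, -1.1]
finger_gap: 0.0625
grip_force: 34.7
```

```bash
python3 look.py w6
```

```text
[0.4565 0.1032 0.1192] (np.float64(87.6107333194327), array([-8.e-04,  1.e-04, -1.e+00])) 13.38 [ 0.05  0.18 -0.42  0.98  0.    0.09] [ 0.6 -0.3 -1.1] 0.06248273456489485 34.71543788909912
[  540   111   100   197 13382] [466.7 300.5 140.7  48.3  -3.1] 0.0713
[   0  300   64  100 4039] [ 578.5 -139.1  110.7   45.1  -30. ] 0.0492
[ 556  348   84   50 2862] [596.3 335.7  72.3   7.8 -86. ] 0.0722
[445 377  36  23 588] [606.8 210.1  27.    6.8  89.9] 0.062
```

View pics/w6.png

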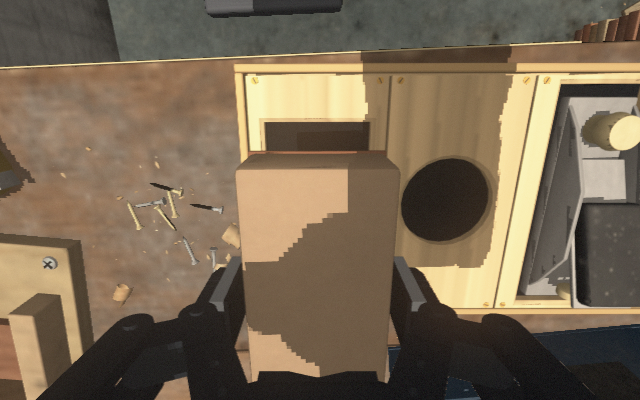

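The cork hangs level over its insert. The front mouth edge of the cut-out is visible from (262,119) to (371,119), so I'll check that offset.

```bash
python3 - <<'E'
from h import *
c,s=wrist()
print((ray_plane(c,[(262,119),(371,119),(246,72),(389,75),(450,200)],.019)*1000).round(1)[:,:2].tolist())
E
```

```text
[[393.6, 66.0], [397.0, 143.2], [362.2, 58.1], [368.3, 155.2], [460.0, 203.9]]
```

Request:
carry_out --moves '[{"tx": 0.2, "ty": -0.07, "tz": -3, "wx": 0, "wy": 0, "wz": 0, "claw": 1}, {"tx": 0, "ty": 0, "tz": -3, "wx": 0, "wy": 0, "wz": 0, "claw": 1}, {"tx": 0, "ty": 0, "tz": -1.5, "wx": 0, "wy": 0, "wz": 0, "claw": 1}, {"tx": 0, "ty": 0, "tz": -1, "wx": 0, "wy": 0, "wz": 0, "claw": 1}, {"tx": 0, "ty": 0, "tz": -0.5, "wx": 0, "wy": 0, "wz": 0, "claw": 1}, {"tx": 0, "ty": 0, "tz": -0.3, "wx": 0, "wy": 0, "wz": 0, "claw": 1}, {"tx": 0, "ty": 0, "tz": -0.2, "wx": 0, "wy": 0, "wz": 0, "claw": 1}, {"tx": 0, "ty": 0, "tz": 0, "wx": 0, "wy": 0, "wz": 0, "claw": 1}]'

```text
clock: 14.48
tcp_pos: [0.4596, 0.1018, 0.0246]
orientation: [0.0, 0.021, 1.0, 0.0]
wrist_force: [-0.5, -0.5, -1.5]
finger_gap: 0.0624
grip_force: 34.7
```

Request:
carry_out --moves '[{"tx": 0, "ty": 0, "tz": -0.2, "wx": 0, "wy": 0, "wz": 0, "claw": 1}, {"tx": 0, "ty": 0, "tz": -0.1, "wx": 0, "wy": 0, "wz": 0, "claw": 1}, {"tx": 0, "ty": 0, "tz": -0.1, "wx": 0, "wy": 0, "wz": 0, "claw": 1}, {"tx": 0, "ty": 0, "tz": -0.1, "wx": 0, "wy": 0, "wz": 0, "claw": 1}, {"tx": 0, "ty": 0, "tz": 0, "wx": 0, "wy": 0, "wz": 0, "claw": 1}]'

```text
clock: 15.1
tcp_pos: [0.4594, 0.1018, 0.0196]
orientation: [0.0, 0.021, 1.0, 0.0]
wrist_force: [-1.4, -0.1, 2.6]
finger_gap: 0.0623
grip_force: 35.2
```

Request:
carry_out --moves '[{"tx": 0, "ty": 0, "tz": 0, "wx": 0, "wy": 0, "wz": 0, "claw": -0.5}, {"tx": 0, "ty": 0, "tz": 0, "wx": 0, "wy": 0, "wz": 0, "claw": -0.8}, {"tx": 0, "ty": 0, "tz": 0, "wx": 0, "wy": 0, "wz": 0, "claw": -1}, {"tx": 0, "ty": 0, "tz": 1, "wx": 0, "wy": 0, "wz": 0, "claw": -1}, {"tx": 0, "ty": 0, "tz": 4, "wx": 0, "wy": 0, "wz": 0, "claw": -1}, {"tx": 0, "ty": 0, "tz": 6, "wx": 0, "wy": 0, "wz": 0, "claw": -1}, {"tx": 0, "ty": 0, "tz": 6, "wx": 0, "wy": 0, "wz": 0, "claw": -1}]'

```text
clock: 15.98
tcp_pos: [0.459, 0.1017, 0.1916]
orientation: [0.0, 0.021, 1.0, 0.0]
wrist_force: [1.6, -0.2, -0.7]
finger_gap: 0.0854
grip_force: 0.0
```

Request:
carry_out --moves '[{"tx": -0.51, "ty": -3.47, "tz": 0, "wx": 0, "wy": 0, "wz": -0.146, "claw": -1}, {"tx": -0.51, "ty": -3.47, "tz": 0, "wx": 0, "wy": 0, "wz": -0.146, "claw": -1}, {"tx": -0.51, "ty": -3.47, "tz": 0, "wx": 0, "wy": 0, "wz": -0.146, "claw": -1}, {"tx": -0.51, "ty": -3.47, "tz": 0, "wx": 0, "wy": 0, "wz": -0.146, "claw": -1}, {"tx": -0.51, "ty": -3.47, "tz": 0, "wx": 0, "wy": 0, "wz": -0.146, "claw": -1}, {"tx": -0.51, "ty": -3.47, "tz": 0, "wx": 0, "wy": 0, "wz": -0.146, "claw": -1}, {"tx": -0.51, "ty": -3.47, "tz": 0, "wx": 0, "wy": 0, "wz": -0.146, "claw": -1}, {"tx": -0.51, "ty": -3.47, "tz": 0, "wx": 0, "wy": 0, "wz": -0.146, "claw": -1}]'

```text
clock: 16.98
tcp_pos: [0.4183, -0.177, 0.1901]
orientation: [0.001, 0.571, 0.821, 0.0]
wrist_force: [-0.1, -1.3, -0.4]
finger_gap: 0.0855
grip_force: 0.0
```

```bash
python3 look.py w7; python3 - <<'E'
from workcell import read_camera
from h import *
c=read_camera("top"); P=cloud(c); q=P[195:258,295:335].reshape(-1,3); 
for z in(.03,.038): print("cork",rect(q[(q[:,2]>z)&(q[:,2]<.06)]),np.nanpercentile(q[q[:,2]<.08,2],[50,90,99]))
E
```

```text
[ 0.4183 -0.177   0.1901] (np.float64(20.345045623002164), array([ 9.e-04, -4.e-04, -1.e+00])) 16.98 [-0.58  0.1  -0.33  1.14  0.    0.64] [-0.1 -1.3 -0.4] 0.0854554957586191 0.0
[ 282  143   72   75 4940] [ 418.3 -176.4   71.4   65.9  -69.8] 0.0365
[ 439  163  131  155 6587] [ 578.3 -177.2  126.1  115.6   82.6] 0.0499
[ 532  236   74   84 1488] [ 695.5 -187.3  102.6   24.5   89.4] 0.037
[ 581  242   59   78 1311] [ 740.3 -172.9   96.7   22.7  -87.3] 0.0367
[ 244  258   58   61 2748] [ 414.5 -291.4   55.7   53.5   -1.9] 0.056
[ 377  315   56   60 1639] [ 574.4 -302.7   60.9   57.9   74.2] 0.068
[ 602  325   38   75 1673] [ 801.  -241.8   70.8    5.8   90. ] 0.0662
[   0  335   52   49 1632] [ 1.825e+02 -4.601e+02  6.050e+01  5.300e+00 -1.000e-01] 0.0717
cork [460.3 102.1 107.8  61.5  -2.9] [0.02153488 0.0469106  0.05032951]
cork [460.3 102.1 107.7  61.4  -2.9] [0.02153488 0.0469106  0.05032951]
```

View pics/w7.png

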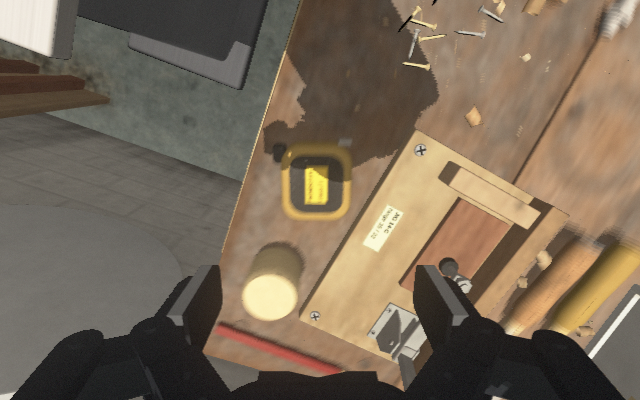

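The tape case is centred at (317,182) and square to the fingers. The black nub sits at its left (278,152) and the hook at the top (345,143). That puts own +x to the image left and own +y down. I'll check the clearance to the board on the right.

```bash
python3 - <<'E'
from h import *
c,s=wrist(); P=cloud(c)
a=np.radians(20.3); d=P[...,:2]-np.array([.4183,-.1764]); ty=d@[np.cos(a),np.sin(a)]; tx=d@[-np.sin(a),np.cos(a)]; z=P[...,2]
for w in(.012,.02,.045):
  for lo,hi in((.008,.02),(.02,.05),(.05,.09)):
    m=(abs(tx)<w)&(ty>.04)&(ty<.12)&(z>lo)&(z<hi); n=(abs(tx)<w)&(ty<-.04)&(ty>-.12)&(z>lo)&(z<hi)
    print(w,lo,m.sum(),ty[m].min() if m.any() else 0,n.sum(),ty[n].max() if n.any() else 0)
E
```

```text
0.012 0.008 1407 0.05944397054988617 0 0
0.012 0.02 204 0.06679186786377009 0 0
0.012 0.05 0 0 0 0
0.02 0.008 2328 0.055166093413311905 0 0
0.02 0.02 207 0.06679186786377009 1 -0.040079271834634035
0.02 0.05 0 0 0 0
0.045 0.008 4912 0.04165111092457504 1 -0.040060121535372833
0.045 0.02 359 0.0503362207444756 14 -0.04006392045957452
0.045 0.05 0 0 0 0
```

Request:
carry_out --moves '[{"tx": 0, "ty": 0.06, "tz": -5, "wx": 0, "wy": 0, "wz": 0, "claw": -0.8}, {"tx": 0, "ty": 0, "tz": -5, "wx": 0, "wy": 0, "wz": 0, "claw": -0.8}, {"tx": 0, "ty": 0, "tz": -3, "wx": 0, "wy": 0, "wz": 0, "claw": -0.8}, {"tx": 0, "ty": 0, "tz": 0, "wx": 0, "wy": 0, "wz": 0, "claw": -0.8}]' --newtons 30

```text
clock: 17.62
tcp_pos: [0.4168, -0.1731, 0.0577]
orientation: [-0.003, 0.568, 0.823, 0.0]
wrist_force: [0.1, 0.1, 0.8]
finger_gap: 0.077
grip_force: 0.0
```

Request:
carry_out --moves '[{"tx": 0.15, "ty": -0.33, "tz": 0, "wx": 0, "wy": 0, "wz": -0.008, "claw": -0.8}, {"tx": 0, "ty": 0, "tz": 0, "wx": 0, "wy": 0, "wz": 0, "claw": -0.8}]'

```text
clock: 17.88
tcp_pos: [0.4217, -0.1795, 0.0611]
orientation: [0.002, 0.572, 0.82, 0.0]
wrist_force: [-0.8, -0.3, 0.2]
finger_gap: 0.077
grip_force: 0.0
```

Request:
carry_out --moves '[{"tx": 0, "ty": 0, "tz": 0, "wx": 0, "wy": 0, "wz": 0, "claw": -0.8}, {"tx": 0, "ty": 0, "tz": 0, "wx": 0, "wy": 0, "wz": 0, "claw": -0.8}]'

```text
clock: 18.12
tcp_pos: [0.4204, -0.1788, 0.0599]
orientation: [0.001, 0.572, 0.82, 0.0]
wrist_force: [0.1, 0.1, 0.6]
finger_gap: 0.0769
grip_force: 0.0
```

Request:
carry_out --moves '[{"tx": 0, "ty": 0, "tz": 0, "wx": 0, "wy": 0, "wz": 0, "claw": -0.8}]'

```text
clock: 18.25
tcp_pos: [0.4201, -0.1786, 0.0595]
orientation: [0.0, 0.572, 0.82, 0.0]
wrist_force: [-0.5, 0.4, -0.4]
finger_gap: 0.077
grip_force: 0.0
```

Request:
carry_out --moves '[{"tx": -0.18, "ty": 0.22, "tz": -1.5, "wx": 0, "wy": 0, "wz": 0, "claw": -0.8}, {"tx": 0, "ty": 0, "tz": -1.5, "wx": 0, "wy": 0, "wz": 0, "claw": -0.8}, {"tx": 0, "ty": 0, "tz": -1.2, "wx": 0, "wy": 0, "wz": 0, "claw": -0.8}, {"tx": 0, "ty": 0, "tz": -0.8, "wx": 0, "wy": 0, "wz": 0, "claw": -0.8}, {"tx": 0, "ty": 0, "tz": 0, "wx": 0, "wy": 0, "wz": 0, "claw": -0.8}, {"tx": 0, "ty": 0, "tz": 0, "wx": 0, "wy": 0, "wz": 0, "claw": -0.8}]'

```text
clock: 19.0
tcp_pos: [0.4186, -0.1765, 0.0096]
orientation: [0.0, 0.572, 0.82, 0.0]
wrist_force: [0.2, 0.5, -0.4]
finger_gap: 0.0768
grip_force: 0.0
```

Request:
carry_out --moves '[{"tx": 0, "ty": 0, "tz": 0, "wx": 0, "wy": 0, "wz": 0, "claw": 1}, {"tx": 0, "ty": 0, "tz": 0, "wx": 0, "wy": 0, "wz": 0, "claw": 1}, {"tx": 0, "ty": 0, "tz": 0, "wx": 0, "wy": 0, "wz": 0, "claw": 1}, {"tx": 0, "ty": 0, "tz": 0, "wx": 0, "wy": 0, "wz": 0, "claw": 1}, {"tx": 0, "ty": 0, "tz": 2, "wx": 0, "wy": 0, "wz": 0, "claw": 1}, {"tx": 0, "ty": 0, "tz": 5, "wx": 0, "wy": 0, "wz": 0, "claw": 1}, {"tx": 0, "ty": 0, "tz": 5, "wx": 0, "wy": 0, "wz": 0, "claw": 1}, {"tx": 0, "ty": 0, "tz": 3, "wx": 0, "wy": 0, "wz": 0, "claw": 1}]' --newtons 35

```text
clock: 20.0
tcp_pos: [0.4189, -0.1767, 0.1617]
orientation: [0.001, 0.572, 0.82, 0.0]
wrist_force: [1.1, -0.1, -2.2]
finger_gap: 0.0636
grip_force: 40.2
```

Request:
carry_out --moves '[{"tx": 0.34, "ty": 3.6, "tz": 0, "wx": 0, "wy": 0, "wz": -0.0245, "claw": 1}, {"tx": 0.34, "ty": 3.6, "tz": 0, "wx": 0, "wy": 0, "wz": -0.0245, "claw": 1}, {"tx": 0.34, "ty": 3.6, "tz": 0, "wx": 0, "wy": 0, "wz": -0.0245, "claw": 1}, {"tx": 0.34, "ty": 3.6, "tz": 0, "wx": 0, "wy": 0, "wz": -0.0245, "claw": 1}, {"tx": 0.34, "ty": 3.6, "tz": 0, "wx": 0, "wy": 0, "wz": -0.0245, "claw": 1}, {"tx": 0.34, "ty": 3.6, "tz": 0, "wx": 0, "wy": 0, "wz": -0.0245, "claw": 1}, {"tx": 0.34, "ty": 3.6, "tz": 0, "wx": 0, "wy": 0, "wz": -0.0245, "claw": 1}, {"tx": 0.34, "ty": 3.6, "tz": 0, "wx": 0, "wy": 0, "wz": -0.0245, "claw": 1}]'

```text
clock: 21.0
tcp_pos: [0.4452, 0.1129, 0.1591]
orientation: [-0.0, 0.65, 0.76, -0.0]
wrist_force: [0.1, -0.6, -2.0]
finger_gap: 0.064
grip_force: 40.3
```

Request:
carry_out --moves '[{"tx": 0.34, "ty": 3.6, "tz": 0, "wx": 0, "wy": 0, "wz": -0.0245, "claw": 1}, {"tx": 0.34, "ty": 3.6, "tz": 0, "wx": 0, "wy": 0, "wz": -0.0245, "claw": 1}, {"tx": 0.34, "ty": 3.6, "tz": 0, "wx": 0, "wy": 0, "wz": -0.0245, "claw": 1}, {"tx": 0.34, "ty": 3.6, "tz": 0, "wx": 0, "wy": 0, "wz": -0.0245, "claw": 1}, {"tx": 0.34, "ty": 3.6, "tz": 0, "wx": 0, "wy": 0, "wz": -0.0245, "claw": 1}, {"tx": 0.34, "ty": 3.6, "tz": 0, "wx": 0, "wy": 0, "wz": -0.0245, "claw": 1}, {"tx": 0.34, "ty": 3.6, "tz": 0, "wx": 0, "wy": 0, "wz": -0.0245, "claw": 1}, {"tx": 0.34, "ty": 3.6, "tz": 0, "wx": 0, "wy": 0, "wz": -0.0245, "claw": 1}]'

```text
clock: 22.0
tcp_pos: [0.4724, 0.4007, 0.1587]
orientation: [-0.0, 0.721, 0.693, -0.0]
wrist_force: [1.6, 0.3, -1.8]
finger_gap: 0.0637
grip_force: 40.3
```

Request:
carry_out --moves '[{"tx": 0, "ty": 0, "tz": 0, "wx": 0, "wy": 0, "wz": 0, "claw": 1}, {"tx": 0, "ty": 0, "tz": 0, "wx": 0, "wy": 0, "wz": 0, "claw": 1}, {"tx": 0, "ty": 0, "tz": 0, "wx": 0, "wy": 0, "wz": 0, "claw": 1}]'

```text
clock: 22.38
tcp_pos: [0.4725, 0.3987, 0.1592]
orientation: [0.0, 0.721, 0.693, -0.0]
wrist_force: [0.5, 0.0, -2.4]
finger_gap: 0.0639
grip_force: 40.3
```

```bash
python3 look.py w8
```

```text
[0.4725 0.3987 0.1592] (np.float64(-2.3392174494431606), array([-5.e-04, -6.e-04, -1.e+00])) 22.38 [ 0.57  0.43  0.03  1.18 -0.    2.18] [ 0.5  0.  -2.4] 0.06390093940385541 40.26105420343811
[ 458   88  182  234 6294] [615.2 397.  234.2 108.8  59.9] 0.0732
```

View pics/w8.png

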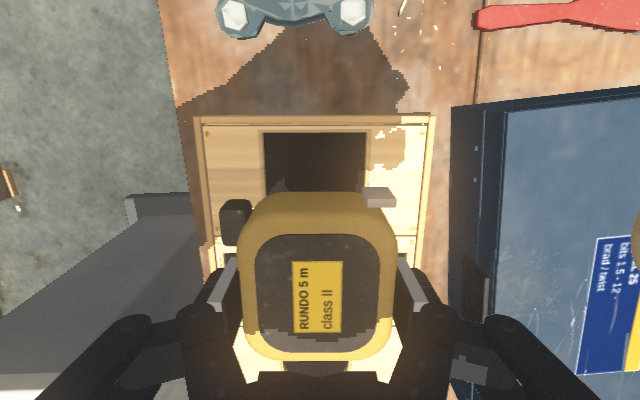

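The tape hangs level and still. The far edge of its cut-out mouth shows from (262,130) to (367,131), and the insert edges are at (197,117) and (434,117).

```bash
python3 - <<'E'
from h import *
c,s=wrist()
print((ray_plane(c,[(262,130),(367,131),(197,119),(433,119)],.019)*1000).round(1)[:,:2].tolist())
E
```

```text
[[428.6, 450.1], [516.0, 445.7], [375.8, 461.2], [570.4, 453.2]]
```

Request:
carry_out --moves '[{"tx": 0.17, "ty": 0.19, "tz": -3.5, "wx": 0, "wy": 0, "wz": 0, "claw": 1}, {"tx": 0, "ty": 0, "tz": -3.5, "wx": 0, "wy": 0, "wz": 0, "claw": 1}, {"tx": 0, "ty": 0, "tz": -2.5, "wx": 0, "wy": 0, "wz": 0, "claw": 1}, {"tx": 0, "ty": 0, "tz": -1.5, "wx": 0, "wy": 0, "wz": 0, "claw": 1}, {"tx": 0, "ty": 0, "tz": -0.7, "wx": 0, "wy": 0, "wz": 0, "claw": 1}, {"tx": 0, "ty": 0, "tz": 0, "wx": 0, "wy": 0, "wz": 0, "claw": 1}, {"tx": 0, "ty": 0, "tz": 0, "wx": 0, "wy": 0, "wz": 0, "claw": 1}, {"tx": 0, "ty": 0, "tz": 0, "wx": 0, "wy": 0, "wz": 0, "claw": 1}]'

```text
clock: 23.48
tcp_pos: [0.475, 0.402, 0.0433]
orientation: [0.0, 0.721, 0.693, 0.001]
wrist_force: [-0.2, -0.0, -1.8]
finger_gap: 0.0639
grip_force: 40.2
```

Correct slightly and lower gently to about 0.019.

Request:
carry_out --moves '[{"tx": -0.08, "ty": -0.12, "tz": -0.8, "wx": 0, "wy": 0, "wz": 0, "claw": 1}, {"tx": 0, "ty": 0, "tz": -0.6, "wx": 0, "wy": 0, "wz": 0, "claw": 1}, {"tx": 0, "ty": 0, "tz": -0.4, "wx": 0, "wy": 0, "wz": 0, "claw": 1}, {"tx": 0, "ty": 0, "tz": -0.3, "wx": 0, "wy": 0, "wz": 0, "claw": 1}, {"tx": 0, "ty": 0, "tz": -0.2, "wx": 0, "wy": 0, "wz": 0, "claw": 1}, {"tx": 0, "ty": 0, "tz": -0.1, "wx": 0, "wy": 0, "wz": 0, "claw": 1}, {"tx": 0, "ty": 0, "tz": 0, "wx": 0, "wy": 0, "wz": 0, "claw": 1}]'

```text
clock: 24.35
tcp_pos: [0.4736, 0.4004, 0.0191]
orientation: [0.0, 0.721, 0.693, 0.0]
wrist_force: [-2.0, -1.3, 4.5]
finger_gap: 0.0635
grip_force: 41.0
```

Request:
carry_out --moves '[{"tx": 0, "ty": 0, "tz": 0, "wx": 0, "wy": 0, "wz": 0, "claw": -0.5}, {"tx": 0, "ty": 0, "tz": 0, "wx": 0, "wy": 0, "wz": 0, "claw": -0.8}, {"tx": 0, "ty": 0, "tz": 0, "wx": 0, "wy": 0, "wz": 0, "claw": -1}, {"tx": 0, "ty": 0, "tz": 1, "wx": 0, "wy": 0, "wz": 0, "claw": -1}, {"tx": 0, "ty": 0, "tz": 4, "wx": 0, "wy": 0, "wz": 0, "claw": -1}, {"tx": 0, "ty": 0, "tz": 6, "wx": 0, "wy": 0, "wz": 0, "claw": -1}, {"tx": 0, "ty": 0, "tz": 6, "wx": 0, "wy": 0, "wz": 0, "claw": -1}]'

```text
clock: 25.22
tcp_pos: [0.4735, 0.4003, 0.1905]
orientation: [0.0, 0.721, 0.693, 0.0]
wrist_force: [0.6, 0.8, 0.4]
finger_gap: 0.0854
grip_force: 0.0
```

```bash
python3 look.py w9
```

```text
[0.4735 0.4003 0.1905] (np.float64(-2.2940435244996227), array([ 3.e-04,  1.e-04, -1.e+00])) 25.23 [ 0.57  0.41  0.09  1.25 -0.    2.18] [0.6 0.8 0.4] 0.08544857517179705 0.0
[ 445   87  195  200 4417] [631.4 422.2 229.3 114.4  49.9] 0.0733
[ 273  139   82   83 5568] [470.7 401.8  73.9  73.1 -89.3] 0.0454
[ 255  253  131   64 5192] [471.5 301.8 130.1  49.5  -2.6] 0.0722
[246 265  26  27 529] [410.  305.8  23.6  23.4 -59.7] 0.0457
```

View pics/w9.png

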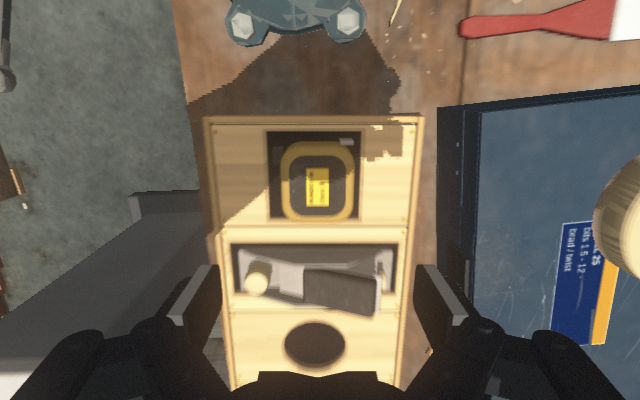

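The tape is seated flat at (317,180), with its top at 45 mm and the cut-out visible all round. The plane is undisturbed at (315,280). On to the tin.

Request:
carry_out --moves '[{"tx": -0.42, "ty": -4.95, "tz": 0, "wx": 0, "wy": 0, "wz": 0, "claw": -1}, {"tx": -0.42, "ty": -4.95, "tz": 0, "wx": 0, "wy": 0, "wz": 0, "claw": -1}, {"tx": -0.42, "ty": -4.95, "tz": 0, "wx": 0, "wy": 0, "wz": 0, "claw": -1}, {"tx": -0.42, "ty": -4.95, "tz": 0, "wx": 0, "wy": 0, "wz": 0, "claw": -1}, {"tx": -0.42, "ty": -4.95, "tz": 0, "wx": 0, "wy": 0, "wz": 0, "claw": -1}, {"tx": -0.42, "ty": -4.95, "tz": 0, "wx": 0, "wy": 0, "wz": 0, "claw": -1}, {"tx": -0.42, "ty": -4.95, "tz": 0, "wx": 0, "wy": 0, "wz": 0, "claw": -1}]'

```text
clock: 26.15
tcp_pos: [0.4442, 0.0524, 0.189]
orientation: [0.001, 0.721, 0.693, 0.001]
wrist_force: [-0.1, -0.1, 0.1]
finger_gap: 0.0853
grip_force: 0.0
```

Request:
carry_out --moves '[{"tx": -0.42, "ty": -4.95, "tz": 0, "wx": 0, "wy": 0, "wz": 0, "claw": -1}, {"tx": -0.42, "ty": -4.95, "tz": 0, "wx": 0, "wy": 0, "wz": 0, "claw": -1}, {"tx": -0.42, "ty": -4.95, "tz": 0, "wx": 0, "wy": 0, "wz": 0, "claw": -1}, {"tx": -0.42, "ty": -4.95, "tz": 0, "wx": 0, "wy": 0, "wz": 0, "claw": -1}, {"tx": -0.42, "ty": -4.95, "tz": 0, "wx": 0, "wy": 0, "wz": 0, "claw": -1}, {"tx": -0.42, "ty": -4.95, "tz": 0, "wx": 0, "wy": 0, "wz": 0, "claw": -1}, {"tx": -0.42, "ty": -4.95, "tz": 0, "wx": 0, "wy": 0, "wz": 0, "claw": -1}]'

```text
clock: 27.02
tcp_pos: [0.4146, -0.2945, 0.1889]
orientation: [0.001, 0.721, 0.693, 0.0]
wrist_force: [1.3, -0.2, 0.0]
finger_gap: 0.0855
grip_force: 0.0
```

Request:
carry_out --moves '[{"tx": 0, "ty": 0, "tz": 0, "wx": 0, "wy": 0, "wz": 0, "claw": -1}, {"tx": 0, "ty": 0, "tz": 0, "wx": 0, "wy": 0, "wz": 0, "claw": -1}, {"tx": 0, "ty": 0, "tz": 0, "wx": 0, "wy": 0, "wz": 0, "claw": -1}, {"tx": 0, "ty": 0, "tz": 0, "wx": 0, "wy": 0, "wz": 0, "claw": -1}]'

```text
clock: 27.52
tcp_pos: [0.415, -0.2916, 0.1886]
orientation: [0.0, 0.721, 0.693, 0.0]
wrist_force: [0.2, 0.2, -0.4]
finger_gap: 0.0849
grip_force: 0.0
```

```bash
python3 look.py w10;  python3 - <<'E'
from h import *
c,s=wrist(); P=cloud(c); z=P[...,2]; x=P[...,0];y=P[...,1]
m=(abs(y+.2914)<.02)&(x>.446)&(x<.49)&(z<.1); print(m.sum(),np.nanpercentile(z[m],[50,99]))
m=(abs(y+.2914)<.045)&(x>.446)&(x<.49)&(z<.1); print(m.sum(),np.nanpercentile(z[m],[50,99]))
E
```

```text
[ 0.415  -0.2916  0.1886] (np.float64(-2.197419833105421), array([ 3.e-04, -1.e-04, -1.e+00])) 27.52 [-0.77  0.2  -0.21  1.16  0.    0.84] [ 0.2  0.2 -0.4] 0.08488459484729184 0.0
[ 507    0  104  229 8294] [ 616.3 -244.2  186.4   22.    81.8] 0.0495
[ 454   75   83  144 4343] [ 564.  -266.   124.4   28.7   81.9] 0.0705
[ 285  155   64   65 3256] [ 414.4 -292.8   55.4   55.    -2.7] 0.0561
[ 573  337   67   36 1744] [ 7.220e+02 -4.802e+02  7.500e+01  3.800e+00  3.000e-01] 0.0724
[   0  340   60   35 1468] [ 9.560e+01 -4.606e+02  7.000e+01  3.800e+00  2.000e-01] 0.072
[ 203  343  230   41 6069] [ 406.3 -480.3  251.6    4.6   -0. ] 0.0698
1905 [0.01782855 0.02000499]
4283 [0.01784413 0.02104536]
```

Request:
carry_out --moves '[{"tx": -0.05, "ty": -0.05, "tz": -4, "wx": 0, "wy": 0, "wz": 0, "claw": -1}, {"tx": 0, "ty": 0, "tz": -5, "wx": 0, "wy": 0, "wz": 0, "claw": -1}, {"tx": 0, "ty": 0, "tz": -4, "wx": 0, "wy": 0, "wz": 0, "claw": -1}, {"tx": 0, "ty": 0, "tz": -2.5, "wx": 0, "wy": 0, "wz": 0, "claw": -1}, {"tx": 0, "ty": 0, "tz": -1.2, "wx": 0, "wy": 0, "wz": 0, "claw": -1}, {"tx": 0, "ty": 0, "tz": 0, "wx": 0, "wy": 0, "wz": 0, "claw": -1}, {"tx": 0, "ty": 0, "tz": 0, "wx": 0, "wy": 0, "wz": 0, "claw": -1}, {"tx": 0, "ty": 0, "tz": 0, "wx": 0, "wy": 0, "wz": 0, "claw": -1}]' --newtons 30

```text
clock: 28.62
tcp_pos: [0.415, -0.2938, 0.0225]
orientation: [0.001, 0.721, 0.693, 0.0]
wrist_force: [-1.1, -0.2, -0.6]
finger_gap: 0.0852
grip_force: 0.0
```

Request:
carry_out --moves '[{"tx": 0, "ty": 0.12, "tz": 0, "wx": 0, "wy": 0, "wz": 0, "claw": -0.5}, {"tx": 0, "ty": 0, "tz": 0, "wx": 0, "wy": 0, "wz": 0, "claw": 1}, {"tx": 0, "ty": 0, "tz": 0, "wx": 0, "wy": 0, "wz": 0, "claw": 1}, {"tx": 0, "ty": 0, "tz": 0, "wx": 0, "wy": 0, "wz": 0, "claw": 1}, {"tx": 0, "ty": 0, "tz": 0, "wx": 0, "wy": 0, "wz": 0, "claw": 1}, {"tx": 0, "ty": 0, "tz": 0, "wx": 0, "wy": 0, "wz": 0, "claw": 1}]'

```text
clock: 29.38
tcp_pos: [0.4145, -0.292, 0.0219]
orientation: [0.0, 0.721, 0.693, 0.0]
wrist_force: [-1.3, 1.2, 6.2]
finger_gap: 0.0554
grip_force: 31.4
```

Request:
carry_out --moves '[{"tx": 0, "ty": 0, "tz": 2, "wx": 0, "wy": 0, "wz": 0, "claw": 1}, {"tx": 0, "ty": 0, "tz": 5, "wx": 0, "wy": 0, "wz": 0, "claw": 1}, {"tx": 0, "ty": 0, "tz": 5, "wx": 0, "wy": 0, "wz": 0, "claw": 1}, {"tx": 0, "ty": 0, "tz": 2, "wx": 0, "wy": 0, "wz": 0, "claw": 1}, {"tx": 0.39, "ty": 4.12, "tz": 0, "wx": 0, "wy": 0, "wz": 0, "claw": 1}, {"tx": 0.39, "ty": 4.12, "tz": 0, "wx": 0, "wy": 0, "wz": 0, "claw": 1}, {"tx": 0.39, "ty": 4.12, "tz": 0, "wx": 0, "wy": 0, "wz": 0, "claw": 1}, {"tx": 0.39, "ty": 4.12, "tz": 0, "wx": 0, "wy": 0, "wz": 0, "claw": 1}]'

```text
clock: 30.38
tcp_pos: [0.4295, -0.1257, 0.1608]
orientation: [-0.0, 0.721, 0.693, -0.0]
wrist_force: [1.0, -1.0, -2.3]
finger_gap: 0.0553
grip_force: 32.8
```

Request:
carry_out --moves '[{"tx": 0.39, "ty": 4.12, "tz": 0, "wx": 0, "wy": 0, "wz": 0, "claw": 1}, {"tx": 0.39, "ty": 4.12, "tz": 0, "wx": 0, "wy": 0, "wz": 0, "claw": 1}, {"tx": 0.39, "ty": 4.12, "tz": 0, "wx": 0, "wy": 0, "wz": 0, "claw": 1}, {"tx": 0.39, "ty": 4.12, "tz": 0, "wx": 0, "wy": 0, "wz": 0, "claw": 1}, {"tx": 0.39, "ty": 4.12, "tz": 0, "wx": 0, "wy": 0, "wz": 0, "claw": 1}, {"tx": 0.39, "ty": 4.12, "tz": 0, "wx": 0, "wy": 0, "wz": 0, "claw": 1}, {"tx": 0.39, "ty": 4.12, "tz": 0, "wx": 0, "wy": 0, "wz": 0, "claw": 1}, {"tx": 0.39, "ty": 4.12, "tz": 0, "wx": 0, "wy": 0, "wz": 0, "claw": 1}]'

```text
clock: 31.38
tcp_pos: [0.4607, 0.2037, 0.1608]
orientation: [-0.0, 0.721, 0.693, -0.0]
wrist_force: [1.3, 0.1, -1.6]
finger_gap: 0.0551
grip_force: 32.8
```

Request:
carry_out --moves '[{"tx": 0, "ty": 0, "tz": 0, "wx": 0, "wy": 0, "wz": 0, "claw": 1}, {"tx": 0, "ty": 0, "tz": 0, "wx": 0, "wy": 0, "wz": 0, "claw": 1}, {"tx": 0, "ty": 0, "tz": 0, "wx": 0, "wy": 0, "wz": 0, "claw": 1}, {"tx": 0, "ty": 0, "tz": 0, "wx": 0, "wy": 0, "wz": 0, "claw": 1}]'

```text
clock: 31.88
tcp_pos: [0.4611, 0.2015, 0.1613]
orientation: [0.0, 0.722, 0.692, -0.0]
wrist_force: [-0.1, -0.6, -2.3]
finger_gap: 0.0551
grip_force: 32.8
```

```bash
python3 look.py w11
```

```text
[0.4611 0.2015 0.1613] (np.float64(-2.3853196603169615), array([-1.e-04, -2.e-04, -1.e+00])) 31.88 [ 0.25  0.21 -0.27  1.09 -0.    1.86] [-0.1 -0.6 -2.3] 0.05514120838384048 32.81271994113922
[ 488    0   45  248 7623] [603.5 250.6 176.4   7.2 -84.9] 0.0733
[ 239   24  178   68 8840] [471.9 303.6 129.   44.1  -2.5] 0.0728
[ 225   44   35   38 1019] [410.4 303.7  25.7  23.7  54.1] 0.0459
[242  93 155   4 607] [465.8 279.2 120.1   2.3  -2.4] 0.0497
[625 259  15  44 446] [748.6 103.1  41.2  10.6 -85.3] 0.0437
```

View pics/w11.png

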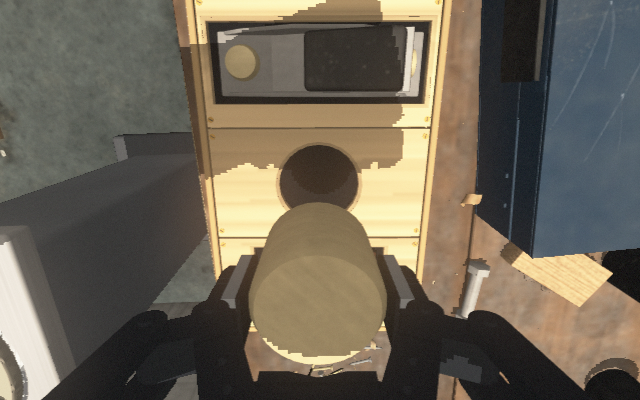

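The tin hangs upright. The mouth of the round cut-out spans columns 277–360 with its top at row 143, and the seams are at rows 127 and 237. I'll cast rays for its centre.

```bash
python3 - <<'E'
from h import *
c,s=wrist()
q=ray_plane(c,[(206,127),(433,127),(217,237),(423,238),(277,182),(360,182),(318.5,143)],.019)*1000
print(q.round(1)[:,:2].tolist(),q[:4].mean(0).round(1))
E
```

```text
[[370.2, 257.3], [560.1, 249.4], [365.9, 156.9], [557.6, 147.9], [425.9, 207.4], [499.0, 204.3], [463.8, 240.0]] [463.4 202.9  19. ]
```

Request:
carry_out --moves '[{"tx": 0.1, "ty": 0.13, "tz": -3, "wx": 0, "wy": 0, "wz": 0, "claw": 1}, {"tx": 0, "ty": 0, "tz": -3, "wx": 0, "wy": 0, "wz": 0, "claw": 1}, {"tx": 0, "ty": 0, "tz": -2.5, "wx": 0, "wy": 0, "wz": 0, "claw": 1}, {"tx": 0, "ty": 0, "tz": -1.2, "wx": 0, "wy": 0, "wz": 0, "claw": 1}, {"tx": 0, "ty": 0, "tz": -0.6, "wx": 0, "wy": 0, "wz": 0, "claw": 1}, {"tx": 0, "ty": 0, "tz": 0, "wx": 0, "wy": 0, "wz": 0, "claw": 1}, {"tx": 0, "ty": 0, "tz": 0, "wx": 0, "wy": 0, "wz": 0, "claw": 1}, {"tx": 0, "ty": 0, "tz": 0, "wx": 0, "wy": 0, "wz": 0, "claw": 1}]'

```text
clock: 32.98
tcp_pos: [0.4627, 0.2039, 0.0591]
orientation: [0.0, 0.721, 0.693, 0.001]
wrist_force: [0.0, -0.4, -2.1]
finger_gap: 0.0554
grip_force: 32.8
```

Request:
carry_out --moves '[{"tx": 0, "ty": -0.1, "tz": -1, "wx": 0, "wy": 0, "wz": 0, "claw": 1}, {"tx": 0, "ty": 0, "tz": -0.7, "wx": 0, "wy": 0, "wz": 0, "claw": 1}, {"tx": 0, "ty": 0, "tz": -0.5, "wx": 0, "wy": 0, "wz": 0, "claw": 1}, {"tx": 0, "ty": 0, "tz": -0.3, "wx": 0, "wy": 0, "wz": 0, "claw": 1}, {"tx": 0, "ty": 0, "tz": -0.2, "wx": 0, "wy": 0, "wz": 0, "claw": 1}, {"tx": 0, "ty": 0, "tz": 0, "wx": 0, "wy": 0, "wz": 0, "claw": 1}, {"tx": 0, "ty": 0, "tz": 0, "wx": 0, "wy": 0, "wz": 0, "claw": 1}]'

```text
clock: 33.85
tcp_pos: [0.4623, 0.2028, 0.0315]
orientation: [0.0, 0.721, 0.693, 0.0]
wrist_force: [0.0, 0.2, -2.6]
finger_gap: 0.0554
grip_force: 32.9
```

Request:
carry_out --moves '[{"tx": 0, "ty": 0, "tz": -0.1, "wx": 0, "wy": 0, "wz": 0, "claw": 1}, {"tx": 0, "ty": 0, "tz": 0, "wx": 0, "wy": 0, "wz": 0, "claw": 1}, {"tx": 0, "ty": 0, "tz": 0, "wx": 0, "wy": 0, "wz": 0, "claw": 1}]'

```text
clock: 34.22
tcp_pos: [0.4623, 0.2029, 0.0309]
orientation: [0.0, 0.721, 0.693, 0.0]
wrist_force: [-0.6, -0.1, 5.6]
finger_gap: 0.0554
grip_force: 33.3
```

The tin is on the floor of its cut-out. I'll release it, rise and move aside so the top camera can see everything.

Request:
carry_out --moves '[{"tx": 0, "ty": 0, "tz": 0, "wx": 0, "wy": 0, "wz": 0, "claw": -0.4}, {"tx": 0, "ty": 0, "tz": 0, "wx": 0, "wy": 0, "wz": 0, "claw": -0.8}, {"tx": 0, "ty": 0, "tz": 0, "wx": 0, "wy": 0, "wz": 0, "claw": -0.8}, {"tx": 0, "ty": 0, "tz": 1, "wx": 0, "wy": 0, "wz": 0, "claw": -0.8}, {"tx": 0, "ty": 0, "tz": 4, "wx": 0, "wy": 0, "wz": 0, "claw": -0.8}, {"tx": 0, "ty": 0, "tz": 6, "wx": 0, "wy": 0, "wz": 0, "claw": -0.8}, {"tx": 0, "ty": 0, "tz": 6, "wx": 0, "wy": 0, "wz": 0, "claw": -0.8}, {"tx": 0, "ty": 0, "tz": 2, "wx": 0, "wy": 0, "wz": 0, "claw": -0.8}]'

```text
clock: 35.22
tcp_pos: [0.464, 0.2033, 0.2254]
orientation: [0.002, 0.721, 0.693, 0.003]
wrist_force: [-0.2, -0.9, -0.9]
finger_gap: 0.0769
grip_force: 0.0
```

Request:
carry_out --moves '[{"tx": 0, "ty": -5, "tz": 0, "wx": 0, "wy": 0, "wz": 0, "claw": -1}, {"tx": 0, "ty": -5, "tz": 0, "wx": 0, "wy": 0, "wz": 0, "claw": -1}, {"tx": 0, "ty": -5, "tz": 0, "wx": 0, "wy": 0, "wz": 0, "claw": -1}, {"tx": 0, "ty": -5, "tz": 0, "wx": 0, "wy": 0, "wz": 0, "claw": -1}, {"tx": 0, "ty": -5, "tz": 0, "wx": 0, "wy": 0, "wz": 0, "claw": -1}, {"tx": 0, "ty": -5, "tz": 0, "wx": 0, "wy": 0, "wz": 0, "claw": -1}, {"tx": 0, "ty": 0, "tz": 0, "wx": 0, "wy": 0, "wz": 0, "claw": -1}, {"tx": 0, "ty": 0, "tz": 0, "wx": 0, "wy": 0, "wz": 0, "claw": -1}]'

```text
clock: 36.22
tcp_pos: [0.4619, -0.097, 0.2206]
orientation: [-0.0, 0.721, 0.693, 0.0]
wrist_force: [-0.2, 1.0, 0.6]
finger_gap: 0.0854
grip_force: 0.0
```

```bash
python3 - <<'E'
from workcell import read_camera,env
from h import *
c=read_camera("top"); P=cloud(c)
for n,(a,b) in {"tape":(190,224),"plane":(226,258),"wax":(260,293),"cork":(294,335)}.items():
    q=P[190:260,a:b].reshape(-1,3); q=q[(q[:,2]>.032)&(q[:,2]<.085)]; print(n,rect(q),np.percentile(q[:,2],95).round(4))
cv2.imwrite("pics/top9.png",cv2.resize(c["image"][175:275,170:390],None,fx=3.6,fy=3.6,interpolation=cv2.INTER_CUBIC))
E
```

```text
tape [471.5 400.5  74.5  73.2 -88. ] 0.0496
plane [466.7 302.3 138.6  49.2  -2.3] 0.0745
wax [462.6 200.7  54.9  53.9   1.2] 0.0697
cork [460.4 102.2 107.9  61.7  -2.8] 0.0495
```

View pics/top9.png

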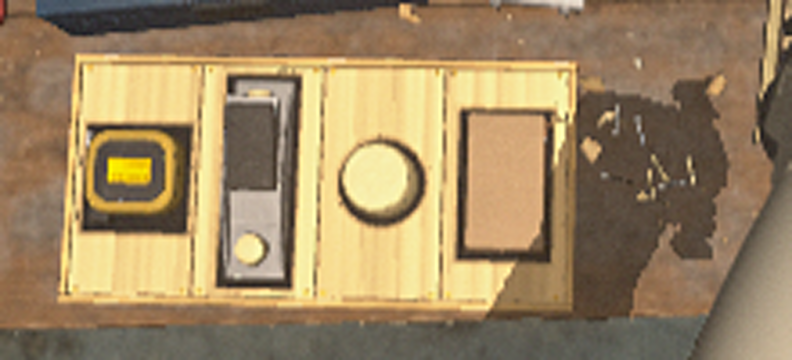

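The top view shows all four tools inside their dark cut-outs: tape (130,172), plane (257,180), tin (378,182) and cork (505,183). Each one's top is about 9 mm higher than it was on the bench, so all are on their floors.

```bash
python3 -c "
from workcell import env
print(env.hand_in())"
```

```text
the job is handed in; nothing more can be done
None
```

The block plane, sanding block, tape measure and wax tin are each flat in their own cut-out and lying free; the job was handed in at about 36 s on the robot clock.

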